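# Make up a nested set of beakers and scrap the crushed one

## Robot

A 6-joint arm with a two-finger parallel gripper is mounted at the origin on the work surface. World frame = base frame: x ahead of the robot, y to its left, z up, the work surface at z = 0. Lengths are in mm, angles in degrees, forces in N, time in s.
With the tool pointing down it reaches from about 350 to 850 mm from the base axis. Payload 8.1 kg.
Tool frame: the origin (TCP) lies midway between the tips of the shut fingers; the grasp point (between the pads) lies 19 mm behind it; z points along the fingers, y is the line along which they close (so a half turn about z gives the same grasp; the last joint's range is limited). The gripper opens to 85 mm and grips with 20 to 120 N. Pads are 22 mm wide; open, the fingers measure 114 mm over their backs; the gripper's body (76 mm by 85 mm) begins 54 mm behind the grasp point. The pads swing forward as they close: fully open they stand 13 mm farther back than shut.
Start: joints at [-76.742, 7.471, 85.268, -0, 87.261, -4.893], TCP at [186.937, -570.14, 231.292] pointing down, gripper open.
Joint ranges: [-169.43, 169.43], [-51.17, 129.36], [1.28, 143.12], [-76.62, 256.62], [0, 156.53], [-152.29, 152.29]. Speed limits (degrees/s): [136.94, 136.94, 159.86, 180, 180, 180].

## Interface

Orientations are given as [roll, pitch, yaw] about the fixed x, y, z axes, in that order (R = Rz(yaw) Ry(pitch) Rx(roll)).
In Python, from bench import r gives the robot as it stands. The module is installed in compiled form; this text tells all that it offers.
- The arm moves only by the tool jog_arm, never from a script. Its argument "rows" is a list of rows, each a list of 2 entries, a list of its own where there are three numbers: the shift along the tool's x, y, z in mm, then the turn, a rotation vector about the tool's x, y, z in rad. A call has 1 to 10 rows; each row is the pose to reach, as a shift and turn from the pose commanded when the call began, along the tool's axes at that moment; what a row does not reach only later rows make up. A row lasts 1/10 s, in which the tool goes at most 50 mm and 8.59 degrees, less where a joint would pass 70% of its speed; a pose out of reach is approached as far as the arm can. A call with a gripper value outside its range is refused whole. "grip" is the finger opening in mm, from 0 to 85.4, set as the call begins (left out, the last holds). The fingers move at their own pace and stop on an object; "force" is the grip in N (left out, the last holds). Time passes only in rows, so rows that repeat a pose let the fingers close. It gives the time, the measured TCP pose, the force, the opening and the grip force at its end, in the units of the state.
- r.sense(): the state, without advancing time (a new reading comes with each control period).
- r.snapshot(name): name is "scene" or "top" or "wrist"; returns (picture, depth): 384x512x3 uint8, blue, green, red; 384x512 float32, mm along the optical axis (not along the pixel's ray), 0 where there is no reading.
- r.camera_params(name): a dict with "fx", "fy", "cx", "cy" (pixels), "pose" (4x4, takes a point from camera to world coordinates); the wrist camera has in their place "tool_from_camera" (4x4, takes a point from camera to tool coordinates, whose origin is the TCP and whose axes are the flange's). Camera axes: x right, y down, z forward; pixel columns grow to the right and rows downward; lengths in mm; the calibration is good to about 2 mm. A picture is of the moment at which its call begins: read the wrist's pose just before it. camera_params takes no time and is no camera call.
- r.hand_in(): hands the job in; it is judged then, once.
The state is a dict: "time": time; "joint_pos": joint angles; "qd": joint speeds; "joint_efforts": joint torques, N m; "tool_pos": TCP position; "tcp_rot": TCP orientation; "ft_force": force on the tool from outside, world axes, zero at the start; "wrist_torque": the same for the moment, N m; "finger_gap": finger opening in mm; "grip_force": force on a finger pad.
Only numpy, scipy, OpenCV 4.12 (cv2) and the standard library are available. Lean on these libraries where they do the work, as an engineer would, in place of code of your own. Each camera call takes 0.05 s, during which the arm holds its last target. There are 200 camera calls.

## Task

Make up the set of beakers on the steel plate: stand the middle beaker upright inside the large one and the small beaker inside the middle one, each fully down on the floor of the one around it. The beaker with the crushed, oval mouth goes into the sheet-metal scrap box. Leave the other tools and jars on the bench where they are.

Things in the scene. Friction and masses are not known exactly. Their poses are not given: they have to be found in the camera images.
- large_beaker: Polished steel beaker, tapered, on a solid waisted foot: 80 high, inner floor 24 above the underside, wall 3, mouth 86 across outside and 80 inside (the widest), inner floor 68, foot 72. Origin: centre of underside, +z along the axis to the mouth. Starts upright and loose on the steel plate; 0.3 kg.
- middle_beaker: Polished steel beaker, tapered, on a solid waisted foot: 80 high, inner floor 24 above the underside, wall 3, mouth 68 across outside and 62 inside, inner floor 51, foot 61. Origin: centre of underside, +z along the axis to the mouth. Starts in the sloping rack, axis leaning 28 deg from upright towards the robot. Nested, its origin is 24 above the large one's. 0.14-0.28 kg.
- small_beaker: Polished steel beaker, tapered, on a solid waisted foot: 80 high, inner floor 24 above the underside, wall 3, mouth 52 across outside and 46 inside, foot 44. Origin: centre of underside, +z along the axis to the mouth. Starts in the sloping rack, axis leaning 28 deg from upright towards the robot. Nested, its origin is 24 above the middle one's. 0.09-0.18 kg.
- crushed_beaker: Spoiled steel beaker: 80 high, round foot 61 across, mouth crushed to an oval 82 long (its x) by 52 wide (its y, level, along the rack); towards the rim its sides close from 57 to 52 across y. Origin: centre of underside, +z along the axis to the mouth. Starts in the sloping rack, axis leaning 28 deg from upright towards the robot. 0.13-0.27 kg.
- crushed_beaker_rim (a point): Centre of the crushed beaker's mouth, on its axis 80 above its underside.
- rack: Fixed plywood rack on a low drawer chest, 384 long (its y), 115 deep, 170 high at the back; its rubber-faced shelf (138 high along its middle line) slopes 28 deg down towards the robot (-x), to a lip 17 high. Three beakers stand on it in a row along y, about 105 apart, in any order, rims up to 215 above the bench. Origin: under its middle, on the bench.
- plate: Flat dark steel bench plate, 140 x 140 x 20, fixed; origin at the centre of its underside, top 20 above the bench. The large beaker stands on it.
- scrap_box: Open sheet-metal scrap box, 180 (its x) x 140 (its y) x 85 high, wall and floor 3 thick, fixed, with a few thin offcuts on its floor; origin at the centre of its underside.
- hammer: Bystander: planishing hammer lying flat: wooden handle along its x, steel head across at x +110, 265 long, 95 across the head, 26 high; origin under the handle
- file: Bystander: flat file with a wooden handle lying along its x, 250 long, 24 high at the handle; origin under the middle
- jar: Bystander: closed glass jar with a steel lid, 72 across, 85 high; origin under its centre
- scratch_brush: Bystander: flat brush with a wooden handle lying along its x, about 200 long; origin on its underside
- stake: Bystander: small steel mushroom stake standing on its foot, 48 across, 74 high; origin under its centre
- polish_bar: Bystander: brown bar of polishing compound, 110 x 42 x 34; origin under its centre
Things that resemble listed ones, but are neither listed nor needed, are in the scene too. What is shaped like the small_beaker but red or turquoise is not meant.

How it is judged (in metres and radians):
At the end, for the whole second after the job is handed in: Large beaker upright on the plate, middle in it, small in the middle one: each centred to 8 mm, its underside 24 +- 4 mm above that of the beaker around it, all within 0.1 rad of upright. Crushed beaker between the scrap box walls, underside and mouth below 115 mm over its base. All four at rest (horizontal distance between middle_beaker and large_beaker below 0.008 m and z of middle_beaker in the frame of large_beaker between 0.02 and 0.028 m and angle between each of middle_beaker, small_beaker, large_beaker's own z axis and vertical below 0.1 rad and linear speed of each of middle_beaker, small_beaker, large_beaker, crushed_beaker below 0.03 m/s and horizontal distance between small_beaker and middle_beaker below 0.008 m and z of small_beaker in the frame of middle_beaker between 0.02 and 0.028 m and z of large_beaker in the frame of plate between 0.015 and 0.025 m and x of large_beaker in the frame of plate between -0.07 and 0.07 m and y of large_beaker in the frame of plate between -0.07 and 0.07 m and x of crushed_beaker in the frame of scrap_box between -0.09 and 0.09 m and y of crushed_beaker in the frame of scrap_box between -0.07 and 0.07 m and z of crushed_beaker in the frame of scrap_box between -0.005 and 0.115 m and x of crushed_beaker_rim in the frame of scrap_box between -0.09 and 0.09 m and y of crushed_beaker_rim in the frame of scrap_box between -0.07 and 0.07 m and z of crushed_beaker_rim in the frame of scrap_box between -0.005 and 0.115 m); the robot touches nothing.
It fails at once if a bystander (hammer, file, jar, brush, stake or polish bar) was moved by more than 40 mm (distance of any of hammer, file, jar, scratch_brush, stake, polish_bar from where it was at the start of the episode above 0.04 m).
It also fails if it takes over 72 s, if anything falls off the work surface, if the arm or the gripper's body presses on something with over 40 N, if the wrist force passes 120 N, or if a joint passes its speed limit or range.

## Working session

There is one attempt and no reset: what is moved stays moved. The work goes in short steps, Python scripts to look and compute and a tool call to move; the robot and the scene stay as the last step left them, time stands still between calls to the robot, and variables do not carry over. Pictures are saved under pics/ and viewed, at most 10 in all, crops included, and the job is handed in when it is done.

Besides the shell and the picture viewer there is one more tool, called after "Call:" as name(argument=value, ...), one argument or row to a line, values as JSON. jog_arm: Moves the arm, as the interface text tells. Its arguments: {"type":"object","properties":{"rows":{"type":"array"},"grip":{"type":"number"},"force":{"type":"number"}},"required":["rows"]}

```bash
mkdir -p pics
cat > h.py <<'E'
import numpy as np, cv2
from bench import r
def snap(n,fn):
    s=r.sense(); im,d=r.snapshot(n); p=r.camera_params(n)
    cv2.imwrite('pics/'+fn+'.png',im); np.savez('pics/'+fn+'.npz',im=im,d=d,tp=s['tool_pos'],tr=s['tcp_rot'])
    return im,d,p,s
def pose(n,p,s):
    if 'pose' in p: return np.array(p['pose'])
    from scipy.spatial.transform import Rotation as R
    T=np.eye(4);T[:3,:3]=R.from_euler('xyz',s['tcp_rot'],degrees=True).as_matrix();T[:3,3]=s['tool_pos']
    return T@np.array(p['tool_from_camera'])
def cloud(d,p,T):
    v,u=np.mgrid[:384,:512]
    P=np.stack([(u-p['cx'])/p['fx']*d,(v-p['cy'])/p['fy']*d,d],-1)
    P=P@T[:3,:3].T+T[:3,3]; P[d<=0]=np.nan
    return P
E
python3 - <<'E'
from h import *
print(r.sense())
a=snap('scene','s0');b=snap('top','t0')
for n,q in(('scene',a),('top',b)): print(n,q[2])
cv2.imwrite('pics/both.png',cv2.resize(np.vstack([a[0],b[0]]),None,fx=.78,fy=.78))
E
```

```text
{'time': 0.0, 'joint_pos': array([-7.67427955e+01,  7.51611028e+00,  8.53294737e+01, -4.97017682e-05,
        8.72595864e+01, -4.88981098e+00]), 'qd': array([-0.00496266, -0.0639855 , -0.01855577,  0.10476701, -0.10292398,
        0.03511517]), 'joint_efforts': array([-6.92348804e-04, -5.69408548e+01, -5.00545406e+01, -1.89120633e-04,
        1.47605682e-02, -8.34585563e-06]), 'tool_pos': array([ 186.80286195, -569.61179094,  230.2320994 ]), 'tcp_rot': array([-1.79895208e+02, -8.91522849e-03,  1.81470098e+01]), 'ft_force': array([ 0.11403025,  0.5497574 , -0.37187373]), 'wrist_torque': array([ 0.00901568, -0.04915981,  0.03129038]), 'grip_force': 0.0, 'finger_gap': 84.98218641320551}
scene {'fx': 400.37699982362426, 'fy': 400.37699982362426, 'cx': 254.37492444088738, 'cy': 200.42301338655494, 'pose': array([[ 4.52639091e-01,  7.01564620e-01, -5.50386171e-01,
         1.19813746e+03],
       [ 8.91622143e-01, -3.48272094e-01,  2.89338042e-01,
        -2.93645537e+02],
       [ 1.13051890e-02, -6.21702206e-01, -7.83172114e-01,
         1.09428078e+03],
       [ 0.00000000e+00,  0.00000000e+00,  0.00000000e+00,
         1.00000000e+00]])}
top {'fx': 359.52792237861206, 'fy': 359.52792237861206, 'cx': 249.1457263946468, 'cy': 188.20993383125705, 'pose': array([[-2.19026622e-02, -9.88208079e-01,  1.51542294e-01,
         3.35441683e+02],
       [-9.99644195e-01,  2.39551959e-02,  1.17317011e-02,
         4.06251135e+01],
       [-1.52235872e-02, -1.51231419e-01, -9.88381151e-01,
         1.21694579e+03],
       [ 0.00000000e+00,  0.00000000e+00,  0.00000000e+00,
         1.00000000e+00]])}
```

View pics/both.png

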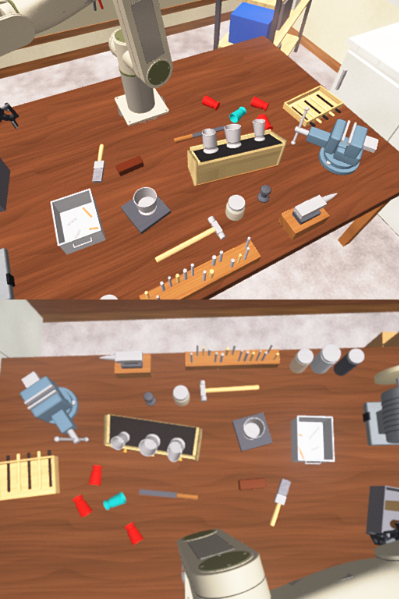

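The view shows the rack (top image full-res about (195,176)) with three beakers, the plate and large beaker (323,167), and the scrap box (402,178). The red and turquoise decoys lie to the left.

Run:
```python
from h import *
out=[]
for n,f,(u0,u1,v0,v1) in(('top','t0',(110,450,130,240)),('scene','s0',(40,380,150,320))):
    z=np.load('pics/'+f+'.npz');p=r.camera_params(n);P=cloud(z['d'],p,np.array(p['pose']))
    np.save('pics/P'+n+'.npy',P)
    out.append(cv2.resize(z['im'][v0:v1,u0:u1],None,fx=2.2,fy=2.2,interpolation=cv2.INTER_CUBIC))
    m=np.isnan(P[...,2]);print(n,'nodepth',m.mean())
cv2.imwrite('pics/crop.png',np.vstack(out)[:600,:])
P=np.load('pics/Ptop.npy')
# things above z: components
for lo,hi in((190,225),(60,110)):
    m=((P[...,2]>lo)&(P[...,2]<hi)&(P[...,0]>250)&(P[...,0]<800)&(abs(P[...,1])<500)).astype('uint8')
    k,l,st,c=cv2.connectedComponentsWithStats(m)
    for i in range(1,k):
        if st[i,4]>15:
            q=P[l==i];print(lo,st[i],np.round(c[i]),np.round(q.min(0)),np.round(q.max(0)),np.round(q.mean(0)))
```

```text
top nodepth 0.003936767578125
scene nodepth 0.004206339518229167
190 [142 175  18  16  79] [151. 181.] [494. 311. 190.] [538. 362. 210.] [521. 335. 199.]
190 [178 177  24  21  93] [191. 184.] [471. 191. 190.] [530. 259. 216.] [508. 220. 202.]
190 [215 181  19  21  68] [226. 188.] [457. 100. 190.] [516. 151. 217.] [493. 120. 204.]
60 [222 110  21  22 316] [232. 120.] [707.  73.  60.] [771. 139.  89.] [737. 106.  83.]
60 [184 119  13  12 116] [190. 124.] [714. 227.  60.] [751. 268.  77.] [731. 245.  69.]
60 [379 149  48  59 436] [393. 174.] [ 436. -500.   60.] [ 627. -362.   95.] [ 544. -406.   81.]
60 [312 152  28  27 264] [327. 163.] [ 536. -233.   60.] [ 618. -148.  103.] [ 585. -197.   86.]
```

View pics/crop.png

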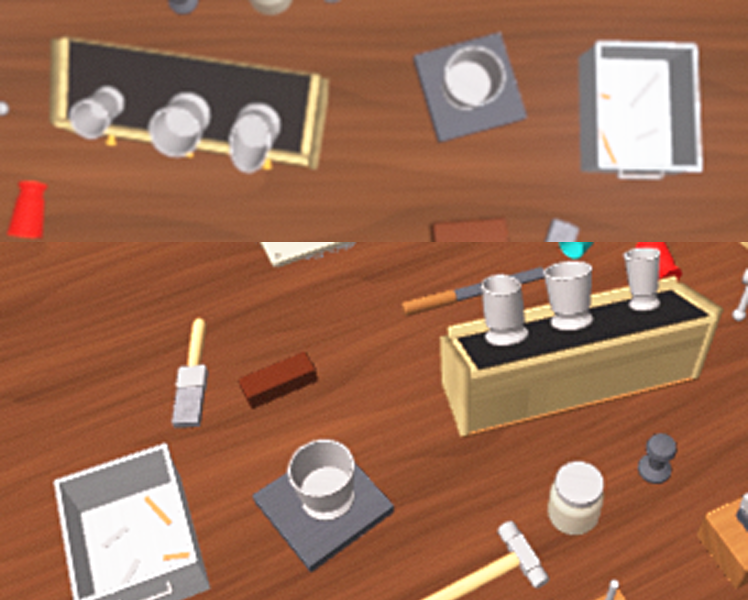

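```bash
cat > meas.py <<'E'
from h import *
res={}
for n,f in(('top','t0'),('scene','s0')):
    im=np.load('pics/'+f+'.npz')['im'].astype(int);P=np.load('pics/P'+n+'.npy')
    X,Y,Z=P[...,0],P[...,1],P[...,2]
    reg=(X>430)&(X<650)&(Y>20)&(Y<430)
    sh=reg&(im.max(-1)<75)&(Z>95)&(Z<185)
    q=P[sh];
    for _ in range(3):
        c=np.median(q,0);nn=np.linalg.svd(q-q.mean(0),full_matrices=False)[2][2];nn*=np.sign(nn[2])
        dd=(q-q.mean(0))@nn;q=q[abs(dd)<4]
    c=q.mean(0)
    print(n,'shelf',len(q),c.round(),nn.round(3),'tilt',np.degrees(np.arccos(nn[2])).round(1),'yaw',np.degrees(np.arctan2(-nn[1],-nn[0])).round(1),'resid',dd.std().round(2))
    a=nn;yy=np.cross([0,0,1],-a*[1,1,0]*-1);yy=np.cross(a,[0,0,1.]);yy/=np.linalg.norm(yy);yy*=np.sign(yy[1]);xx=np.cross(yy,a)
    A=np.stack([xx,yy,a])
    B=(P-c)@A.T
    m=(reg&(B[...,2]>12)&(B[...,2]<95)&(im.max(-1)-im.min(-1)<40)&(abs(B[...,0])<80)).astype('uint8')
    k,l,st,_=cv2.connectedComponentsWithStats(m)
    for i in range(1,k):
        if st[i,4]<150: continue
        b=B[l==i];top=b[b[:,2]>72]
        h=np.percentile(b[:,2],98)
        t=b[b[:,2]>h-6]
        ctr=(np.percentile(t,2,0)+np.percentile(t,98,0))/2;sz=np.percentile(t,98,0)-np.percentile(t,2,0)
        print('  h',h.round(1),'n',len(t),'ctr',ctr.round(1),'size',sz.round(1),'world base',(A.T@[ctr[0],ctr[1],0]+c).round(1),'rim',(A.T@[ctr[0],ctr[1],80]+c).round(1))
    for nm,mm in(('box',(Z>70)&(Z<100)&(X>400)&(X<680)&(Y<-320)&(Y>-560)&(im.max(-1)-im.min(-1)<40)),('plate',(abs(Z-20)<6)&(X>480)&(X<690)&(Y<-90)&(Y>-300)&(im.max(-1)<130)),('large',(Z>90)&(Z<112)&(X>500)&(X<660)&(Y<-120)&(Y>-270))):
        q=P[mm][:,:2].astype('float32');print('  ',nm,len(q),[np.round(v,1) for v in cv2.minAreaRect(q)],'z',np.percentile(P[mm][:,2],[5,50,97]).round(1), 'bbox mid',((np.percentile(q,1,0)+np.percentile(q,99,0))/2).round(1))
E
python3 meas.py
```

```text
top shelf 2307 [562. 218. 145.] [-0.465  0.082  0.882] tilt 28.2 yaw -10.0 resid 1.71
  h 81.5 n 67 ctr [-37.6 108.6  79.1] size [49.1 50.3  6.9] world base [547.7 330.3 127.5] rim [510.5 336.9 198. ]
  h 81.5 n 83 ctr [-37.   -4.6  79.3] size [64.5 65.   7. ] world base [528.6 218.7 127.7] rim [491.4 225.3 198.3]
  h 81.5 n 74 ctr [ -36.8 -104.2   79.2] size [76.6 49.4  6. ] world base [511.5 120.6 127.8] rim [474.3 127.2 198.4]
   box 584 [array([ 530.6, -439. ]), array([148.2, 186.3]), np.float64(86.7)] z [72.2 85.7 90.9] bbox mid [ 530.9 -438.7]
   plate 127 [array([ 578.1, -197.4]), array([140.6, 138.9]), np.float64(13.7)] z [15.6 19.7 24. ] bbox mid [ 577.3 -196.3]
   large 119 [array([ 577.1, -190.5]), array([84.6, 82. ]), np.float64(89.9)] z [ 92.   98.9 102.2] bbox mid [ 577.2 -191.1]
scene shelf 1187 [561. 217. 143.] [-0.464  0.082  0.882] tilt 28.1 yaw -10.1 resid 0.98
  h 79.8 n 62 ctr [-35.7 110.7  77.3] size [51.4 48.6  6.6] world base [549.2 331.5 126.4] rim [512.1 338.1 196.9]
  h 80.1 n 97 ctr [-33.1  -3.6  77.6] size [66.1 63.8  6.5] world base [531.5 218.6 127.6] rim [494.4 225.2 198.2]
  h 80.3 n 74 ctr [ -34.7 -102.9   77.8] size [77.5 49.2  6.7] world base [512.8 121.1 126.9] rim [475.7 127.7 197.4]
   box 774 [array([ 532.9, -437.4]), array([145.8, 189. ]), np.float64(86.8)] z [71.3 84.6 89.6] bbox mid [ 532.4 -437.5]
   plate 1068 [array([ 581.4, -196.8]), array([140.7, 140.8]), np.float64(13.4)] z [15.5 18.7 22.7] bbox mid [ 593.6 -196.5]
   large 164 [array([ 579.8, -188.7]), array([83.1, 84.6]), np.float64(70.2)] z [ 91.1  96.8 101. ] bbox mid [ 579.5 -188.7]
```

```bash
cat > plan.py <<'E'
from h import *
from scipy.spatial.transform import Rotation as R
a=np.array([-.465,.082,.882]);a/=np.linalg.norm(a)
RIM=dict(small=np.array([511.5,337.5,197.5]),middle=np.array([493,225.3,198.2]),crushed=np.array([475,127.5,198.]))
yt=-np.cross(a,[0,0,1.]);yt/=np.linalg.norm(yt);yt*=-np.sign(yt[1])
RT=np.stack([np.cross(yt,-a),yt,-a],1)
def down(yaw): return R.from_euler('xyz',[180,0,yaw],degrees=True).as_matrix()
def plan(*tg):
    s=r.sense();R0=R.from_euler('xyz',s['tcp_rot'],degrees=True).as_matrix();p0=s['tool_pos']
    print('t',round(s['time'],2),'gap',round(s['finger_gap'],1),'tcp',p0.round(1),s['tcp_rot'].round(1),'F',s['ft_force'].round(1))
    for p,Rt in tg:
        print('shift',(R0.T@(np.array(p)-p0)).round(1).tolist(),'turn',R.from_matrix(R0.T@Rt).as_rotvec().round(3).tolist())
E
python3 - <<'E'
from plan import *
m=RIM['middle']
plan((np.array([330,-180,300]),down(0)),(m+a*70,RT),(m-a*29,RT))
print(RT.round(3))
E
```

```text
t 0.1 gap 85.0 tcp [ 186.8 -569.7  230.3] [-179.9   -0.    18.2] F [0.6 0.7 0.6]
shift [257.5, -325.8, -69.1] turn [-0.002, 0.0, 0.317]
shift [509.5, -675.6, -28.4] turn [-0.122, 0.482, 0.481]
shift [550.7, -653.4, 58.9] turn [-0.122, 0.482, 0.481]
[[ 0.868 -0.174  0.465]
 [-0.153 -0.985 -0.082]
 [ 0.472  0.    -0.882]]
```

Call:
jog_arm(
  rows=[
    [[257,-326,-69],[0,0,0.317]],
    [[257,-326,-69],[0,0,0.317]],
    [[257,-326,-69],[0,0,0.317]],
    [[257,-326,-69],[0,0,0.317]],
    [[257,-326,-69],[0,0,0.317]],
    [[257,-326,-69],[0,0,0.317]],
    [[257,-326,-69],[0,0,0.317]],
    [[257,-326,-69],[0,0,0.317]],
    [[257,-326,-69],[0,0,0.317]],
    [[257,-326,-69],[0,0,0.317]],
  ],
  grip=85,
)

```text
time: 1.1
tool_pos: [330.5, -178.2, 301.0]
tcp_rot: [180.0, -0.1, 0.2]
ft_force: [0.4, -0.4, 0.3]
finger_gap: 84.7
grip_force: 0.0
```

Run:
```python
from plan import *
m=RIM['middle']
plan((m+a*70,RT),(m-a*29,RT))
```

```text
t 1.1 gap 84.7 tcp [ 330.5 -178.2  301. ] [ 1.8e+02 -1.0e-01  2.0e-01] F [ 0.4 -0.4  0.3]
shift [131.6, -408.7, 41.1] turn [-0.044, 0.489, 0.175]
shift [177.4, -400.4, 128.5] turn [-0.044, 0.489, 0.175]
```

Call:
jog_arm(
  rows=[
    [[132,-409,41],[-0.044,0.489,0.175]],
    [[132,-409,41],[-0.044,0.489,0.175]],
    [[132,-409,41],[-0.044,0.489,0.175]],
    [[132,-409,41],[-0.044,0.489,0.175]],
    [[132,-409,41],[-0.044,0.489,0.175]],
    [[132,-409,41],[-0.044,0.489,0.175]],
    [[132,-409,41],[-0.044,0.489,0.175]],
    [[132,-409,41],[-0.044,0.489,0.175]],
    [[132,-409,41],[-0.044,0.489,0.175]],
    [[132,-409,41],[-0.044,0.489,0.175]],
  ],
)

```text
time: 2.1
tool_pos: [461.0, 232.2, 255.6]
tcp_rot: [179.7, -27.8, -9.9]
ft_force: [0.1, -0.8, -1.4]
finger_gap: 85.0
grip_force: 0.0
```

Run:
```python
from plan import *
m=RIM['middle']
plan((m+a*70,RT),(m-a*29,RT))
im,d,p,s=snap('wrist','w0');print(p)
P=cloud(d,p,pose('wrist',p,s))
c=m-80*a;A=np.stack([np.cross(-yt,a),-yt,a]);
for k,q in RIM.items():
    B=(P-(q-80*a))@A.T
    t=B[(np.hypot(B[...,0],B[...,1])<50)&(B[...,2]>70)&(B[...,2]<95)]
    if len(t)>50: 
        h=np.percentile(t[:,2],97);t=t[t[:,2]>h-5];print(k,len(t),h,'min',np.percentile(t,1,0).round(1),'max',np.percentile(t,99,0).round(1))
```

```text
t 2.1 gap 85.0 tcp [461.  232.2 255.6] [179.7 -27.8  -9.9] F [ 0.1 -0.8 -1.4]
shift [1.7, 1.2, -4.0] turn [0.003, 0.006, 0.002]
shift [2.3, 0.9, 95.0] turn [0.003, 0.006, 0.002]
{'fx': 340.3996968818328, 'fy': 340.3996968818328, 'cx': 253.01675853793967, 'cy': 196.76898315524915, 'tool_from_camera': array([[-3.51360993e-04, -9.64255358e-01, -2.64974491e-01,
         6.77818037e+01],
       [ 9.99999920e-01, -2.87624309e-04, -2.79338902e-04,
        -1.02847615e+00],
       [ 1.93140928e-04, -2.64974568e-01,  9.64255382e-01,
        -1.44132159e+02],
       [ 0.00000000e+00,  0.00000000e+00,  0.00000000e+00,
         1.00000000e+00]])}
small 1558 83.13431868044941 min [-24.3 -23.   78.2] max [25.7 27.1 83.5]
middle 1818 83.25999827758773 min [-34.1 -30.9  78.4] max [32.  34.7 83.6]
crushed 1818 83.01534203244222 min [-39.  -22.8  78.1] max [39.  28.2 83.5]
```

View pics/w0.png

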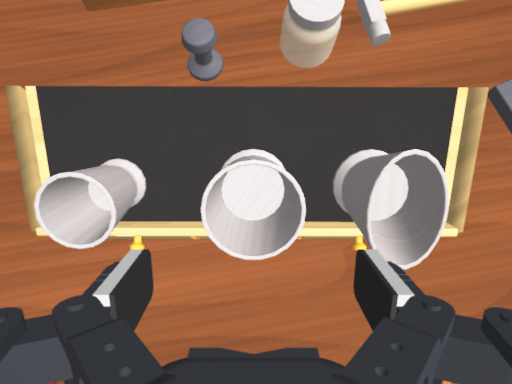

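The wrist view shows small (90,205), middle (253,205) and crushed (405,205) in line, with the fingers straddling the middle beaker. The offset is about 2 mm.

Call:
jog_arm(
  rows=[
    [[2,0,25],[0.003,0.006,0]],
    [[2,0,50],[0.003,0.006,0]],
    [[2,0,70],[0.003,0.006,0]],
    [[2,0,85],[0.003,0.006,0]],
    [[2,0,94],[0.003,0.006,0]],
    [[2,0,94],[0.003,0.006,0]],
    [[2,0,94],[0.003,0.006,0]],
  ],
)

```text
time: 2.85
tool_pos: [507.3, 219.6, 178.0]
tcp_rot: [-179.8, -28.5, -10.3]
ft_force: [0.1, -0.7, -0.0]
finger_gap: 85.0
grip_force: 0.0
```

Call:
jog_arm(
  rows=[
    [[0,0,0],[0,0,0]],
    [[0,0,0],[0,0,0]],
    [[0,0,0],[0,0,0]],
    [[0,0,0],[0,0,0]],
    [[0,0,0],[0,0,0]],
    [[0,0,0],[0,0,0]],
    [[0,0,0],[0,0,0]],
    [[0,0,0],[0,0,0]],
  ],
  grip=40,
  force=40,
)

```text
time: 3.65
tool_pos: [507.4, 220.9, 179.2]
tcp_rot: [-179.8, -28.6, -10.2]
ft_force: [-3.3, -1.1, 4.7]
finger_gap: 66.3
grip_force: 43.0
```

Call:
jog_arm(
  rows=[
    [[0,0,-10],[0,0,0]],
    [[0,0,-30],[0,0,0]],
    [[0,0,-60],[0,0,0]],
    [[0,0,-90],[0,0,0]],
    [[0,0,-110],[0,0,0]],
    [[0,0,-110],[0,0,0]],
    [[0,0,-110],[0,0,0]],
  ],
  force=60,
)

```text
time: 4.35
tool_pos: [455.3, 229.8, 274.2]
tcp_rot: [-179.8, -28.5, -10.2]
ft_force: [-0.5, 0.4, -2.8]
finger_gap: 65.3
grip_force: 66.8
```

Run:
```python
from plan import *
L=np.array([578.5,-190,100])
plan((L+[0,0,125],down(-10)),(L+[0,0,80],down(-10)))
```

```text
t 4.35 gap 65.3 tcp [455.3 229.8 274.2] [-179.8  -28.5  -10.2] F [-0.5  0.4 -2.8]
shift [148.6, 391.8, 135.2] turn [-0.003, -0.497, -0.003]
shift [127.2, 391.9, 174.7] turn [-0.003, -0.497, -0.003]
```

Call:
jog_arm(
  rows=[
    [[24,0,-44],[0,-0.14,0]],
    [[36,0,-66],[0,-0.28,0]],
    [[70,60,-50],[0,-0.42,0]],
    [[100,120,-30],[0,-0.497,0]],
    [[130,180,-10],[0,-0.497,0]],
    [[155,225,5],[0,-0.497,0]],
    [[170,270,20],[0,-0.497,0]],
    [[185,315,35],[0,-0.497,0]],
    [[192,360,42],[0,-0.497,0]],
    [[196,392,47],[0,-0.497,0]],
  ],
)

```text
time: 5.35
tool_pos: [572.8, -152.9, 325.5]
tcp_rot: [-179.8, 0.2, -10.2]
ft_force: [1.4, 0.7, -1.1]
finger_gap: 65.3
grip_force: 67.6
```

Call:
jog_arm(
  rows=[
    [[0,0,0],[0,0,0]],
    [[0,0,0],[0,0,0]],
    [[0,0,0],[0,0,0]],
  ],
)

```text
time: 5.65
tool_pos: [572.8, -150.0, 327.0]
tcp_rot: [-179.8, 0.2, -10.2]
ft_force: [-0.5, -0.2, -1.0]
finger_gap: 65.0
grip_force: 67.7
```

```bash
cat > look.py <<'E'
from plan import *
import sys
# held/target rim centres from scene+top depth: args name
def ring(box,zlo,zhi,views=('scene','top'),fn='x'):
    for n in views:
        im,d,p,s=snap(n,fn+n);P=cloud(d,p,pose(n,p,s));X,Y,Z=P[...,0],P[...,1],P[...,2]
        m=(X>box[0])&(X<box[1])&(Y>box[2])&(Y<box[3])&(Z>zlo)&(Z<zhi)
        q=P[m]
        if len(q)>10: print(n,len(q),'lo',np.percentile(q,2,0).round(1),'hi',np.percentile(q,98,0).round(1),'mid',((np.percentile(q,2,0)+np.percentile(q,98,0))/2).round(1))
E
python3 - <<'E'
from look import *
L=np.array([578.5,-190,100])
plan((L+[0,0,110],down(-10)))
im,d,p,s=snap('scene','s1');P=cloud(d,p,pose('scene',p,s))
u0=int(40+300/2.2);cv2.imwrite('pics/s1c.png',cv2.resize(im[110:330,90:330],None,fx=2,fy=2))
snap('wrist','w1')
im=np.load('pics/w1.npz')['im'];cv2.imwrite('pics/s1c.png',np.hstack([cv2.resize(cv2.imread('pics/s1.png')[100:330,90:330],(400,384)),cv2.resize(im,(400,300))[:,:].repeat(1,0) if 0 else cv2.copyMakeBorder(cv2.resize(im,(400,300)),0,84,0,0,0)]))
E
```

```text
t 5.65 gap 65.0 tcp [ 572.8 -150.   327. ] [-179.8    0.2  -10.2] F [-0.5 -0.2 -1. ]
shift [13.0, 38.7, 116.9] turn [-0.003, 0.003, -0.003]
```

View pics/s1c.png

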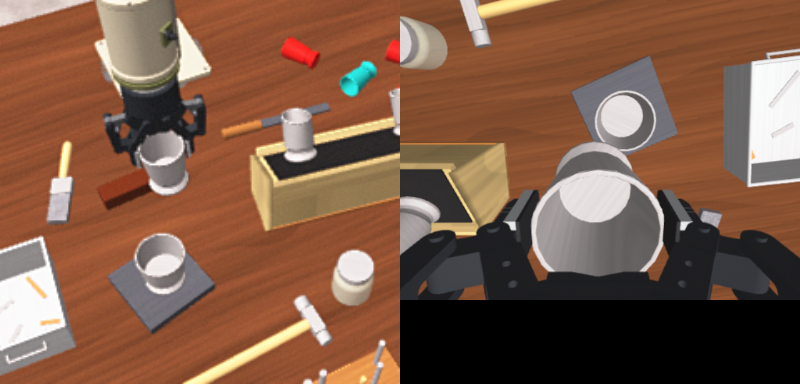

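The beaker is held upright between the pads. In the scene crop it hangs at (163,160) above the plate, where the large beaker sits at (160,262).

```bash
cat > held.py <<'E'
from plan import *
def held(w,s1,rad):
    for n,f in(('wrist',w),('scene',s1)):
        z=np.load('pics/'+f+'.npz');p=r.camera_params(n);s=dict(tool_pos=z['tp'],tcp_rot=z['tr'])
        P=cloud(z['d'],p,pose(n,p,s));R0=R.from_euler('xyz',s['tcp_rot'],degrees=True).as_matrix()
        Q=(P-s['tool_pos']);im=z['im'].astype(int)
        g=(im.max(-1)-im.min(-1)<40)&(im.min(-1)>70)&(np.hypot(Q[...,0],Q[...,1])<55)&(Q[...,2]>-90)&(Q[...,2]<45)
        k,l,st,_=cv2.connectedComponentsWithStats(g.astype('uint8'));g=l==1+st[1:,4].argmax()
        q=Q[g]
        top=np.percentile(q[:,2],98.5);bot=np.percentile(q[:,2],1)
        print(n,len(q),'top',top.round(1),'bot',bot.round(1))
        for lo,hi in((top-5,top+2),(top-62,top-52),(bot-2,bot+7)):
            t=q[(q[:,2]>lo)&(q[:,2]<hi)][:,:2]
            if len(t)>10: print('   z',round(lo,1),'n',len(t),'min',t.min(0).round(1),'max',t.max(0).round(1),'circ',[np.round(v,1) for v in cv2.minEnclosingCircle(t.astype('float32'))])
E
python3 - <<'E'
from held import *
held('w1','s1',34)
E
```

```text
wrist 22180 top 28.2 bot -48.7
   z 23.2 n 3585 min [-34.1 -31.6] max [27.6 35.4] circ [array([-6.2,  1.9]), np.float64(34.1)]
   z -33.8 n 4963 min [-32.7 -21.8] max [22.5 29.6] circ [array([-4.8,  3.7]), np.float64(27.8)]
   z -50.7 n 1123 min [ -2.5 -24.7] max [24.1 33.7] circ [array([0.8, 4.5]), np.float64(29.3)]
scene 903 top 38.2 bot -53.7
   z 33.2 n 14 min [  1.7 -40.4] max [20.9 36.5] circ [array([11.7, -1.9]), np.float64(38.9)]
   z -23.8 n 100 min [-33.7 -26.6] max [24.8 27.9] circ [array([-4.3,  2. ]), np.float64(30.0)]
   z -55.7 n 93 min [-12.2 -26.3] max [26.8 33.4] circ [array([-3.1,  3.5]), np.float64(29.9)]
```

Call:
jog_arm(
  rows=[
    [[17,41,20],[0,0,0]],
    [[17,41,60],[0,0,0]],
    [[17,41,100],[0,0,0]],
    [[17,41,130],[0,0,0]],
    [[17,41,150],[0,0,0]],
    [[17,41,157],[0,0,0]],
    [[17,41,157],[0,0,0]],
    [[17,41,157],[0,0,0]],
  ],
)

```text
time: 6.55
tool_pos: [583.5, -193.1, 173.1]
tcp_rot: [-179.9, -0.1, -10.1]
ft_force: [-0.8, 0.4, -1.0]
finger_gap: 65.6
grip_force: 67.8
```

Run:
```python
from held import *
plan(((582.5,-193,100),down(-10)))
snap('wrist','w2');snap('scene','s2')
held('w2','s2',34)
```

```text
t 6.55 gap 65.6 tcp [ 583.5 -193.1  173.1] [-1.799e+02 -1.000e-01 -1.010e+01] F [-0.8  0.4 -1. ]
shift [-1.1, 0.2, 73.1] turn [-0.002, -0.002, -0.002]
wrist 23889 top 28.2 bot -82.7
   z 23.2 n 3571 min [-34.  -31.6] max [27.8 35.8] circ [array([-6.4,  2. ]), np.float64(34.2)]
   z -33.8 n 4963 min [-32.4 -21.8] max [22.6 29.4] circ [array([-4.8,  3.7]), np.float64(27.8)]
   z -84.7 n 317 min [-20.2 -33.9] max [36.7 45.3] circ [array([-3.2,  5.4]), np.float64(40.2)]
scene 805 top 35.1 bot -89.7
   z -26.9 n 75 min [-34.7 -24.8] max [26.3 30.6] circ [array([-4.2,  3.8]), np.float64(30.5)]
   z -91.7 n 45 min [-29.7 -35.4] max [37.6 43.7] circ [array([-3. ,  4.5]), np.float64(41.1)]
```

Call:
jog_arm(
  rows=[
    [[-1,-1,15],[0,0,0]],
    [[-1,-1,30],[0,0,0]],
    [[-1,-1,45],[0,0,0]],
    [[-1,-1,57],[0,0,0]],
    [[-1,-1,65],[0,0,0]],
    [[-1,-1,69],[0,0,0]],
    [[-1,-1,71],[0,0,0]],
    [[-1,-1,72],[0,0,0]],
    [[-1,-1,72],[0,0,0]],
    [[-1,-1,72],[0,0,0]],
  ],
)

```text
time: 7.65
tool_pos: [582.1, -192.2, 100.0]
tcp_rot: [-179.9, -0.0, -10.2]
ft_force: [0.1, -0.6, -1.7]
finger_gap: 65.3
grip_force: 67.8
```

Call:
jog_arm(
  rows=[
    [[0,0,1],[0,0,0]],
    [[0,0,2],[0,0,0]],
    [[0,0,2.5],[0,0,0]],
    [[0,0,2.5],[0,0,0]],
  ],
)

```text
time: 8.05
tool_pos: [583.2, -192.4, 99.5]
tcp_rot: [-179.9, -0.2, -10.2]
ft_force: [-2.0, 3.3, 10.3]
finger_gap: 65.3
grip_force: 69.0
```

Call:
jog_arm(
  rows=[
    [[0,0,0],[0,0,0]],
    [[0,0,0],[0,0,0]],
    [[0,0,0],[0,0,0]],
    [[0,0,0],[0,0,0]],
    [[0,0,0],[0,0,0]],
  ],
  grip=85,
)

```text
time: 8.55
tool_pos: [581.5, -192.0, 96.6]
tcp_rot: [-179.9, 0.1, -10.2]
ft_force: [0.3, 0.3, -0.5]
finger_gap: 84.9
grip_force: 0.0
```

Call:
jog_arm(
  rows=[
    [[0,0,-10],[0,0,0]],
    [[0,0,-40],[0,0,0]],
    [[0,0,-90],[0,0,0]],
    [[0,0,-140],[0,0,0]],
    [[0,0,-190],[0,0,0]],
    [[0,0,-210],[0,0,0]],
    [[0,0,-210],[0,0,0]],
    [[0,0,-210],[0,0,0]],
  ],
)

```text
time: 9.35
tool_pos: [581.9, -192.6, 307.4]
tcp_rot: [-179.9, -0.0, -10.2]
ft_force: [0.8, 0.1, -1.3]
finger_gap: 84.9
grip_force: 0.0
```

Run:
```python
from look import *
q=RIM['small']+2*(-yt)+2*a   # wrist-camera correction
plan((q+a*70+[0,0,20],RT),(q-a*20,RT))
im,d,p,s=snap('wrist','w3');P=cloud(d,p,pose('wrist',p,s))
for lo,hi in((93,104),(118,130),(64,73)):
    m=(abs(P[...,2]-(lo+hi)/2)<(hi-lo)/2)&(np.hypot(P[...,0]-578,P[...,1]+190)<60)
    t=P[m][:,:2].astype('float32')
    if len(t)>9: print(lo,len(t),cv2.minEnclosingCircle(t),np.median(P[m][:,2]))
m=(np.hypot(P[...,0]-578,P[...,1]+190)<36)&(P[...,2]>112);print('rim z',np.percentile(P[m][:,2],[5,50,95]))
cv2.imwrite('pics/w3c.png',im[60:300,120:400])
```

```text
t 9.35 gap 84.9 tcp [ 581.9 -192.6  307.4] [-179.9   -0.   -10.2] F [ 0.8  0.1 -1.3]
shift [-196.8, -511.2, 27.5] turn [-0.001, 0.491, -0.003]
shift [-154.4, -511.1, 126.8] turn [-0.001, 0.491, -0.003]
93 1096 ((578.292236328125, -187.79161071777344), 42.902854919433594) 100.75667708335945
118 860 ((578.1101684570312, -188.1476287841797), 33.908058166503906) 124.93700766731101
64 1614 ((581.4375, -188.3622283935547), 36.4007568359375) 69.4500466583689
rim z [124.71322317 390.74504134 399.55594414]
```

View pics/w3c.png

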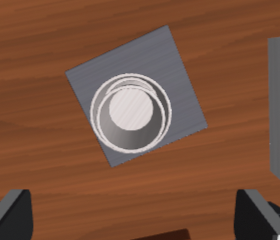

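The middle beaker's rim (130,120) is concentric inside the large one's, and its rim z of 125 means it is fully down. Next is the small beaker.

Call:
jog_arm(
  rows=[
    [[-197,-511,27],[0,0.491,0]],
    [[-197,-511,27],[0,0.491,0]],
    [[-197,-511,27],[0,0.491,0]],
    [[-197,-511,27],[0,0.491,0]],
    [[-197,-511,27],[0,0.491,0]],
    [[-197,-511,27],[0,0.491,0]],
    [[-197,-511,27],[0,0.491,0]],
    [[-197,-511,27],[0,0.491,0]],
    [[-197,-511,27],[0,0.491,0]],
    [[-197,-511,27],[0,0.491,0]],
  ],
)

```text
time: 10.4
tool_pos: [490.4, 274.1, 282.4]
tcp_rot: [-180.0, -28.0, -10.1]
ft_force: [1.7, -1.1, 1.2]
finger_gap: 85.2
grip_force: 0.0
```

Call:
jog_arm(
  rows=[
    [[0,0,0],[0,0,0]],
    [[0,0,0],[0,0,0]],
  ],
)

```text
time: 10.6
tool_pos: [490.6, 273.5, 281.9]
tcp_rot: [179.9, -27.9, -9.9]
ft_force: [0.2, 0.1, 1.1]
finger_gap: 84.9
grip_force: 0.0
```

```bash
cat > rk.py <<'E'
from plan import *
def rk(name,fn,depth):
    q=RIM[name]+2*(-yt)+2*a
    im,d,p,s=snap('wrist',fn);P=cloud(d,p,pose('wrist',p,s))
    B=(P-(q-80*a))@np.stack([np.cross(-yt,a),-yt,a]).T
    t=B[(np.hypot(B[...,0],B[...,1])<48)&(B[...,2]>70)&(B[...,2]<92)]
    if len(t)>50:
        h=np.percentile(t[:,2],97);t=t[t[:,2]>h-5];print(len(t),'h',h,'min',np.percentile(t,1,0).round(1),'max',np.percentile(t,99,0).round(1))
    plan((q+a*70,RT),(q-a*depth,RT))
E
python3 -c "
from rk import *
rk('small','w4',22)"
```

```text
929 h 81.1839111914736 min [-24.4 -25.1  76.3] max [25.8 25.2 81.6]
t 10.65 gap 84.9 tcp [491.3 272.3 282.6] [180.  -28.  -10.1] F [ 0.9 -0.2 -0.8]
shift [-32.7, -69.7, 7.1] turn [0.001, 0.004, -0.001]
shift [-32.3, -69.8, 99.1] turn [0.001, 0.004, -0.001]
```

Call:
jog_arm(
  rows=[
    [[-32,-40,5],[0,0,0]],
    [[-32,-70,15],[0,0,0]],
    [[-32,-70,40],[0,0,0]],
    [[-32,-70,65],[0,0,0]],
    [[-32,-70,85],[0,0,0]],
    [[-32,-70,95],[0,0,0]],
    [[-32,-70,99],[0,0,0]],
    [[-32,-70,99],[0,0,0]],
    [[-32,-70,99],[0,0,0]],
  ],
)

```text
time: 11.55
tool_pos: [523.1, 338.4, 184.0]
tcp_rot: [-179.8, -28.2, -10.3]
ft_force: [0.4, -0.0, -0.1]
finger_gap: 85.3
grip_force: 0.0
```

Call:
jog_arm(
  rows=[
    [[0,0,0],[0,0,0]],
    [[0,0,0],[0,0,0]],
    [[0,0,0],[0,0,0]],
    [[0,0,0],[0,0,0]],
    [[0,0,0],[0,0,0]],
    [[0,0,0],[0,0,0]],
    [[0,0,0],[0,0,0]],
    [[0,0,0],[0,0,0]],
    [[0,0,0],[0,0,0]],
  ],
  grip=30,
  force=40,
)

```text
time: 12.45
tool_pos: [522.9, 338.9, 184.0]
tcp_rot: [-179.8, -28.2, -10.3]
ft_force: [-4.3, -2.2, 6.0]
finger_gap: 50.3
grip_force: 41.1
```

Run:
```python
from plan import *
print('depth below rim',-(r.sense()['tool_pos']-RIM['small']-2*a)@a)
plan((r.sense()['tool_pos']+110*a+[0,0,30],RT))
```

```text
depth below rim 19.077492617081358
t 12.45 gap 50.3 tcp [522.9 338.9 184. ] [-179.8  -28.2  -10.3] F [-4.3 -2.2  6. ]
shift [14.2, -0.3, -136.4] turn [-0.002, 0.0, -0.004]
```

Call:
jog_arm(
  rows=[
    [[0,0,-10],[0,0,0]],
    [[0,0,-30],[0,0,0]],
    [[0,0,-60],[0,0,0]],
    [[5,0,-95],[0,0,0]],
    [[14,0,-136],[0,-0.1,0]],
    [[24,0,-155],[0,-0.24,0]],
    [[24,0,-155],[0,-0.38,0]],
    [[24,0,-155],[0,-0.493,0]],
    [[24,0,-155],[0,-0.493,0]],
    [[24,0,-155],[0,-0.493,0]],
  ],
  force=60,
)

```text
time: 13.45
tool_pos: [472.0, 346.9, 329.9]
tcp_rot: [-179.9, 0.1, -10.2]
ft_force: [-0.7, -0.8, -0.6]
finger_gap: 49.4
grip_force: 62.6
```

Run:
```python
from plan import *
plan(((582,-190,330),down(-10)))
snap('wrist','w5');snap('scene','s5')
from held import held
held('w5','s5',26)
```

```text
t 13.45 gap 49.4 tcp [472.  346.9 329.9] [-1.799e+02  1.000e-01 -1.020e+01] F [-0.7 -0.8 -0.6]
shift [203.7, 508.8, -1.1] turn [-0.001, 0.002, -0.004]
wrist 13559 top 20.5 bot -55.8
   z 15.5 n 3377 min [-29.8 -23.9] max [22.1 27.1] circ [array([-3.6,  1.9]), np.float64(26.3)]
   z -41.5 n 1623 min [-22.2 -19. ] max [16.8 18.4] circ [array([-2.5,  0.1]), np.float64(19.9)]
   z -57.8 n 759 min [ -6.6 -21.6] max [17.8 20.6] circ [array([-0.8, -0.5]), np.float64(21.2)]
scene 422 top 34.0 bot -58.9
   z -28.0 n 34 min [ -8.3 -23.9] max [20.6  6.2] circ [array([ 4.6, -7.2]), np.float64(18.6)]
   z -60.9 n 48 min [-15.3 -23.2] max [18.7 14.5] circ [array([-0. , -3.7]), np.float64(20.3)]
```

Call:
jog_arm(
  rows=[
    [[10,25,0],[0,0,0]],
    [[25,65,0],[0,0,0]],
    [[45,113,0],[0,0,0]],
    [[65,161,0],[0,0,0]],
    [[84,209,0],[0,0,0]],
    [[103,257,0],[0,0,0]],
    [[122,305,0],[0,0,0]],
    [[141,353,0],[0,0,0]],
    [[160,401,0],[0,0,0]],
    [[178,445,0],[0,0,0]],
  ],
)

```text
time: 14.55
tool_pos: [566.0, -113.4, 330.0]
tcp_rot: [-179.9, 0.0, -10.1]
ft_force: [1.2, 0.1, -1.2]
finger_gap: 49.6
grip_force: 62.7
```

Call:
jog_arm(
  rows=[
    [[23,63,0],[0,0,0]],
    [[23,63,0],[0,0,0]],
    [[23,63,0],[0,0,0]],
    [[23,63,0],[0,0,0]],
    [[23,63,0],[0,0,0]],
  ],
)

```text
time: 15.05
tool_pos: [577.8, -176.8, 329.5]
tcp_rot: [-179.9, 0.1, -10.0]
ft_force: [-0.1, 0.2, -1.5]
finger_gap: 49.4
grip_force: 62.8
```

Run:
```python
from plan import *
plan(((580,-188.5,205),down(-10)),((580,-188.5,130),down(-10)))
```

```text
t 15.05 gap 49.4 tcp [ 577.8 -176.8  329.5] [-1.799e+02  1.000e-01 -1.000e+01] F [-0.1  0.2 -1.5]
shift [4.4, 11.5, 124.4] turn [-0.002, 0.002, -0.001]
shift [4.5, 11.7, 199.4] turn [-0.002, 0.002, -0.001]
```

Call:
jog_arm(
  rows=[
    [[4,11.5,20],[0,0,0]],
    [[4,11.5,55],[0,0,0]],
    [[4,11.5,85],[0,0,0]],
    [[4,11.5,105],[0,0,0]],
    [[4,11.5,117],[0,0,0]],
    [[4,11.5,122],[0,0,0]],
    [[4,11.5,122],[0,0,0]],
    [[4,11.5,122],[0,0,0]],
  ],
)

```text
time: 15.85
tool_pos: [580.2, -190.4, 208.6]
tcp_rot: [-179.9, 0.0, -10.1]
ft_force: [1.4, 0.1, -0.5]
finger_gap: 49.5
grip_force: 62.8
```

Run:
```python
from plan import *
plan(((580,-188.5,130),down(-10)))
snap('wrist','w6');snap('scene','s6')
from held import held
held('w6','s6',26)
```

```text
t 15.85 gap 49.5 tcp [ 580.2 -190.4  208.6] [-179.9    0.   -10.1] F [ 1.4  0.1 -0.5]
shift [-0.5, -1.7, 78.6] turn [-0.002, 0.0, -0.002]
wrist 14617 top 20.4 bot -84.9
   z 15.4 n 3357 min [-29.6 -23.8] max [22.2 27.1] circ [array([-3.9,  2. ]), np.float64(26.2)]
   z -41.6 n 1633 min [-22.1 -19. ] max [16.8 18.3] circ [array([-2.4,  0.1]), np.float64(19.9)]
   z -86.9 n 944 min [-22.6 -31.2] max [31.4 36.4] circ [array([-2.3,  2.5]), np.float64(33.9)]
scene 591 top 38.2 bot -88.5
   z -23.8 n 54 min [-24.5 -20.9] max [20.5 19.1] circ [array([-1.9, -0.6]), np.float64(22.7)]
   z -90.5 n 67 min [-25.4 -31. ] max [33.3 35.3] circ [array([0. , 1.9]), np.float64(33.9)]
```

Aligned to about 2 mm, so I lower.

Call:
jog_arm(
  rows=[
    [[0,-2,15],[0,0,0]],
    [[0,-2,30],[0,0,0]],
    [[0,-2,45],[0,0,0]],
    [[0,-2,60],[0,0,0]],
    [[0,-2,70],[0,0,0]],
    [[0,-2,75],[0,0,0]],
    [[0,-2,77],[0,0,0]],
    [[0,-2,78],[0,0,0]],
    [[0,-2,78],[0,0,0]],
    [[0,-2,78],[0,0,0]],
  ],
)

```text
time: 16.95
tool_pos: [580.2, -188.4, 130.3]
tcp_rot: [-179.9, 0.1, -10.2]
ft_force: [-2.7, 1.5, 5.3]
finger_gap: 49.1
grip_force: 63.4
```

Call:
jog_arm(
  rows=[
    [[0,0,1],[0,0,0]],
    [[0,0,1.5],[0,0,0]],
    [[0,0,1.5],[0,0,0]],
  ],
)

```text
time: 17.25
tool_pos: [580.9, -188.6, 130.3]
tcp_rot: [-179.9, -0.0, -10.2]
ft_force: [-4.4, 2.1, 12.4]
finger_gap: 49.2
grip_force: 64.1
```

Call:
jog_arm(
  rows=[
    [[0,0,0],[0,0,0]],
    [[0,0,0],[0,0,0]],
    [[0,0,0],[0,0,0]],
    [[0,0,0],[0,0,0]],
    [[0,0,0],[0,0,0]],
  ],
  grip=85,
)

```text
time: 17.75
tool_pos: [579.5, -188.2, 127.2]
tcp_rot: [-179.9, 0.2, -10.2]
ft_force: [0.5, -0.4, 0.8]
finger_gap: 84.8
grip_force: 0.0
```

Call:
jog_arm(
  rows=[
    [[0,0,-10],[0,0,0]],
    [[0,0,-40],[0,0,0]],
    [[0,0,-90],[0,0,0]],
    [[0,0,-140],[0,0,0]],
    [[0,0,-180],[0,0,0]],
    [[0,0,-180],[0,0,0]],
    [[0,0,-180],[0,0,0]],
  ],
)

```text
time: 18.45
tool_pos: [580.8, -189.1, 309.9]
tcp_rot: [-179.9, -0.1, -10.2]
ft_force: [0.6, 0.6, -1.0]
finger_gap: 85.3
grip_force: 0.0
```

```bash
cat > nest.py <<'E'
from plan import *
def nest(view,fn):
    im,d,p,s=snap(view,fn);P=cloud(d,p,pose(view,p,s))
    for lo,hi in((94,104),(118,128),(142,156)):
        m=(abs(P[...,2]-(lo+hi)/2)<(hi-lo)/2)&(np.hypot(P[...,0]-578,P[...,1]+190)<60)
        t=P[m][:,:2].astype('float32')
        if len(t)>9: print(lo,len(t),cv2.minEnclosingCircle(t),np.percentile(P[m][:,2],[50,97]).round(1))
E
python3 - <<'E'
from nest import *
nest('wrist','w7')
q=RIM['crushed']+2*(-yt)+2*a
plan((q+a*70+[0,0,10],RT),(q-a*40,RT))
E
```

```text
94 1150 ((578.2799072265625, -187.8090362548828), 42.838539123535156) [100.7 102.9]
118 871 ((578.0238037109375, -188.05934143066406), 33.88595962524414) [125. 127.]
142 730 ((578.4392700195312, -188.89083862304688), 25.941852569580078) [149.  150.6]
t 18.5 gap 85.3 tcp [ 580.  -188.8  307.6] [-1.799e+02  1.000e-01 -1.020e+01] F [ 0.6 -0.2  0.3]
shift [-193.1, -294.6, 37.3] turn [-0.002, 0.494, -0.003]
shift [-140.9, -294.5, 144.1] turn [-0.002, 0.494, -0.003]
```

The nest is concentric, with rims at 101, 125 and 149. Now the crushed beaker.

Call:
jog_arm(
  rows=[
    [[-193,-295,37],[0,0.494,0]],
    [[-193,-295,37],[0,0.494,0]],
    [[-193,-295,37],[0,0.494,0]],
    [[-193,-295,37],[0,0.494,0]],
    [[-193,-295,37],[0,0.494,0]],
    [[-193,-295,37],[0,0.494,0]],
    [[-193,-295,37],[0,0.494,0]],
    [[-193,-295,37],[0,0.494,0]],
    [[-193,-295,37],[0,0.494,0]],
    [[-193,-295,37],[0,0.494,0]],
  ],
)

```text
time: 19.5
tool_pos: [440.6, 137.6, 269.5]
tcp_rot: [-180.0, -28.0, -9.9]
ft_force: [0.7, 0.6, -0.3]
finger_gap: 84.9
grip_force: 0.0
```

```bash
python3 -c "
from rk import *
rk('crushed','w8',42)"
```

```text
1466 h 81.21789137470984 min [-39.8 -25.2  76.4] max [39.2 25.7 81.5]
t 19.55 gap 84.7 tcp [441.4 136.1 270.1] [-180.  -28.  -10.] F [ 0.4 -0.2  0.8]
shift [-3.5, 0.6, 7.9] turn [-0.0, 0.002, -0.0]
shift [-3.3, 0.7, 119.9] turn [-0.0, 0.002, -0.0]
```

Call:
jog_arm(
  rows=[
    [[-3,1,10],[0,0,0]],
    [[-3,1,40],[0,0,0]],
    [[-3,1,65],[0,0,0]],
    [[-3,1,90],[0,0,0]],
    [[-3,1,108],[0,0,0]],
    [[-3,1,118],[0,0,0]],
    [[-3,1,121],[0,0,0]],
    [[-3,1,121],[0,0,0]],
    [[-3,1,121],[0,0,0]],
  ],
)

```text
time: 20.45
tool_pos: [495.9, 125.1, 164.6]
tcp_rot: [-179.8, -28.2, -10.3]
ft_force: [0.4, 0.7, -0.4]
finger_gap: 84.8
grip_force: 0.0
```

Call:
jog_arm(
  rows=[
    [[0,0,0],[0,0,0]],
    [[0,0,0],[0,0,0]],
    [[0,0,0],[0,0,0]],
    [[0,0,0],[0,0,0]],
    [[0,0,0],[0,0,0]],
    [[0,0,0],[0,0,0]],
    [[0,0,0],[0,0,0]],
    [[0,0,0],[0,0,0]],
    [[0,0,0],[0,0,0]],
  ],
  grip=30,
  force=60,
)

```text
time: 21.35
tool_pos: [495.5, 125.6, 164.9]
tcp_rot: [-179.8, -28.2, -10.2]
ft_force: [-10.0, -2.0, 9.9]
finger_gap: 52.8
grip_force: 62.3
```

Call:
jog_arm(
  rows=[
    [[0,0,-10],[0,0,0]],
    [[0,0,-30],[0,0,0]],
    [[0,0,-60],[0,0,0]],
    [[5,0,-95],[0,0,0]],
    [[14,0,-136],[0,-0.1,0]],
    [[24,0,-155],[0,-0.24,0]],
    [[24,0,-155],[0,-0.38,0]],
    [[24,0,-155],[0,-0.493,0]],
    [[24,0,-155],[0,-0.493,0]],
    [[24,0,-155],[0,-0.493,0]],
  ],
  force=80,
)

```text
time: 22.35
tool_pos: [444.3, 134.0, 310.7]
tcp_rot: [-179.9, 0.1, -10.2]
ft_force: [-0.6, -0.5, -2.5]
finger_gap: 52.0
grip_force: 86.6
```

Run:
```python
from plan import *
plan(((535,-438,320),down(-93)),((480,-150,320),down(-50)))
snap('wrist','w9');snap('scene','s9')
from held import held
held('w9','s9',26)
```

```text
t 22.35 gap 52.0 tcp [444.3 134.  310.7] [-1.799e+02  1.000e-01 -1.020e+01] F [-0.6 -0.5 -2.5]
shift [190.5, 546.9, -10.4] turn [-0.0, 0.002, 1.445]
shift [85.4, 273.2, -9.8] turn [-0.001, 0.002, 0.695]
wrist 20630 top 41.5 bot -34.8
   z 36.5 n 3530 min [-23.8 -25.3] max [36.6 28.4] circ [array([3.7, 1.1]), np.float64(33.4)]
   z -20.5 n 6707 min [-30.7 -26. ] max [25.  26.7] circ [array([-2.7,  1.4]), np.float64(28.1)]
   z -36.8 n 1346 min [ -5.2 -28.3] max [26.5 30.9] circ [array([0.3, 1.3]), np.float64(29.8)]
scene 598 top 39.8 bot -40.1
   z 34.8 n 56 min [-21.9 -33.5] max [38.8 29.9] circ [array([4. , 1.5]), np.float64(35.3)]
   z -22.2 n 36 min [-26.5 -28.3] max [27.6 18.9] circ [array([-1.2,  0.1]), np.float64(28.8)]
   z -42.1 n 72 min [-20.7 -30. ] max [28.1 26.2] circ [array([ 0.3, -1.5]), np.float64(29.4)]
```

Call:
jog_arm(
  rows=[
    [[8,25,0],[0,0,-0.1]],
    [[20,60,0],[0,0,-0.25]],
    [[36,105,0],[0,0,-0.4]],
    [[52,150,0],[0,0,-0.55]],
    [[68,195,0],[0,0,-0.7]],
    [[84,240,0],[0,0,-0.85]],
    [[100,285,0],[0,0,-1.0]],
    [[115,330,0],[0,0,-1.15]],
    [[130,375,0],[0,0,-1.3]],
    [[145,420,0],[0,0,-1.42]],
  ],
)

```text
time: 23.45
tool_pos: [510.6, -290.4, 312.1]
tcp_rot: [179.9, -0.0, 67.5]
ft_force: [1.1, 1.0, -1.7]
finger_gap: 52.3
grip_force: 86.6
```

Call:
jog_arm(
  rows=[
    [[0,0,0],[0,0,0]],
    [[0,0,0],[0,0,0]],
  ],
)

```text
time: 23.65
tool_pos: [510.2, -289.7, 310.9]
tcp_rot: [-180.0, -0.1, 66.9]
ft_force: [0.7, 0.5, -2.4]
finger_gap: 51.9
grip_force: 86.6
```

Run:
```python
from plan import *
plan(((532,-440,300),down(87)),((532,-440,58),down(87)))
print(r.sense()['joint_pos'].round(),r.sense()['grip_force'])
```

```text
t 23.65 gap 51.9 tcp [ 510.2 -289.7  310.9] [-1.80e+02 -1.00e-01  6.69e+01] F [ 0.7  0.5 -2.4]
shift [-129.7, 78.9, 10.6] turn [-0.001, -0.002, -0.35]
shift [-130.1, 79.1, 252.6] turn [-0.001, -0.002, -0.35]
[-35.   4.  80.   0.  95. -12.] 86.61910738427139
```

Call:
jog_arm(
  rows=[
    [[-40,25,0],[0,0,-0.15]],
    [[-80,50,0],[0,0,-0.3]],
    [[-115,70,10],[0,0,-0.35]],
    [[-130,79,30],[0,0,-0.35]],
    [[-130,79,65],[0,0,-0.35]],
    [[-130,79,100],[0,0,-0.35]],
    [[-130,79,130],[0,0,-0.35]],
    [[-130,79,150],[0,0,-0.35]],
    [[-130,79,160],[0,0,-0.35]],
    [[-130,79,160],[0,0,-0.35]],
  ],
)

```text
time: 24.65
tool_pos: [532.6, -437.6, 149.4]
tcp_rot: [-179.9, -0.2, 87.2]
ft_force: [-0.5, -0.8, -2.3]
finger_gap: 52.2
grip_force: 86.7
```

Run:
```python
from plan import *
plan(((532,-440,58),down(87)))
```

```text
t 24.65 gap 52.2 tcp [ 532.6 -437.6  149.4] [-179.9   -0.2   87.2] F [-0.5 -0.8 -2.3]
shift [-2.7, -0.2, 91.4] turn [-0.002, -0.004, 0.003]
```

Call:
jog_arm(
  rows=[
    [[-3,0,15],[0,0,0]],
    [[-3,0,35],[0,0,0]],
    [[-3,0,55],[0,0,0]],
    [[-3,0,75],[0,0,0]],
    [[-3,0,88],[0,0,0]],
    [[-3,0,95],[0,0,0]],
    [[-3,0,98],[0,0,0]],
    [[-3,0,98],[0,0,0]],
    [[-3,0,98],[0,0,0]],
  ],
)

```text
time: 25.55
tool_pos: [532.9, -443.0, 53.2]
tcp_rot: [180.0, -0.1, 87.1]
ft_force: [-0.3, 0.6, -1.6]
finger_gap: 52.3
grip_force: 86.7
```

Call:
jog_arm(
  rows=[
    [[0,0,0],[0,0,0]],
    [[0,0,0],[0,0,0]],
    [[0,0,0],[0,0,0]],
    [[0,0,0],[0,0,0]],
    [[0,0,0],[0,0,0]],
    [[0,0,0],[0,0,0]],
  ],
  grip=85,
)

```text
time: 26.15
tool_pos: [532.3, -442.4, 51.9]
tcp_rot: [-179.9, -0.2, 87.1]
ft_force: [-0.1, 0.6, 0.8]
finger_gap: 85.2
grip_force: 0.0
```

Call:
jog_arm(
  rows=[
    [[0,0,-10],[0,0,0]],
    [[0,0,-40],[0,0,0]],
    [[0,0,-80],[0,0,0]],
    [[0,0,-130],[0,0,0]],
    [[0,0,-180],[0,0,0]],
    [[0,0,-220],[0,0,0]],
    [[0,0,-240],[0,0,0]],
    [[0,0,-240],[0,0,0]],
    [[0,0,-240],[0,0,0]],
  ],
)

```text
time: 27.05
tool_pos: [532.7, -443.1, 292.5]
tcp_rot: [-180.0, -0.1, 87.1]
ft_force: [-0.2, -0.1, -1.0]
finger_gap: 85.0
grip_force: 0.0
```

Run:
```python
from nest import *
nest('scene','s10')
cv2.imwrite('pics/s10c.png',cv2.resize(cv2.imread('pics/s10.png')[130:384],None,fx=1.5,fy=1.5))
d=np.load('pics/s10.npz')['d'];p=r.camera_params('scene');P=cloud(d,p,pose('scene',p,None))
m=(abs(P[...,0]-532)<75)&(abs(P[...,1]+438)<52)&(P[...,2]>20)&(P[...,2]<200);q=P[m];print(len(q),q.min(0),q.max(0))
```

```text
94 140 ((581.1056518554688, -188.91099548339844), 42.90127944946289) [ 98.2 103.6]
118 121 ((580.1062622070312, -188.68724060058594), 34.6123046875) [122.5 126.9]
142 82 ((580.0577392578125, -190.62353515625), 26.442686080932617) [146.1 150. ]
623 [ 506.23192325 -487.22425465   22.26095491] [ 563.71623625 -407.238365     86.68414749]
```

View pics/s10c.png

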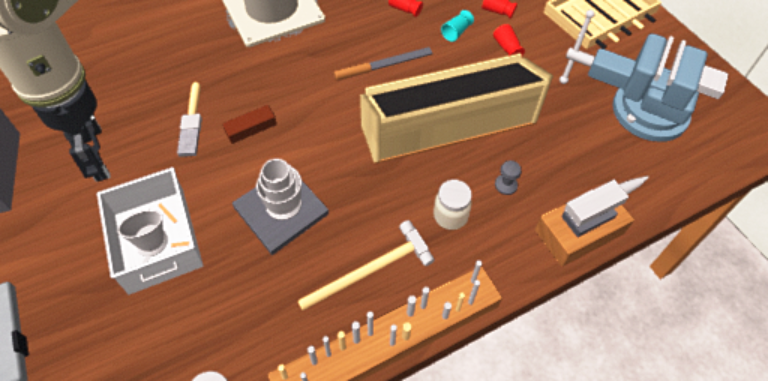

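The set is nested on the plate at (278,190), the crushed beaker stands in the box at (143,232), and the bystanders have not moved.

```bash
python3 -c "
from bench import r
print(r.hand_in())"
```

```text
the job is handed in; nothing more can be done
None
```

I handed the job in at about 27 s of the 72 s: the last camera check showed the three beakers nested on the plate, the crushed one standing in the scrap box and the bystanders in place; hand-in returned no verdict.

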